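# Hold the spring clip gaping over the tall menu card

### The job

Squeeze the handles of the steel spring clip, lift it off its parking strip, and bring it squeezed wide open down over the middle of the top edge of the taller menu card, one jaw either side with the tips about 2 cm below the edge, so that the cook can slip the next order in. Finish while still holding it there, wide open and still, with nothing of the clip touching the card; never knock or bite the card, and leave the mug, salt jar, lid and tongs where they are.

Things in the scene. Friction and masses are not known exactly. Their poses are not given: they have to be found in the camera images.
- clip_grip (a point): Steel spring clip, worked like a clothes peg, parked upright on a strip. Point: centre between its two upper handles at the height to squeeze, 32 mm above the pivot pin. z up, y along the pin, x the squeezing direction (fingers close along x). Handles: plates 24 mm wide, flaring up in a V from 8 to 46 mm above the pin, about 50 mm over their outsides at the top; fully squeezed parallel, 30 mm over.
- clip_pin (a point): Centre of the clip's pivot pin (along y, 30 mm long, radius 5 mm), which rests on the strip's top when parked; same axes as clip_grip. The jaws hang 45 mm below it, 24 mm wide (y). Squeezing takes about 5 N on each handle at first, about 10 N fully home, where a stop ends it (firmer grip does no harm); let go, it snaps shut. About 70 g (varies).
- jaw_far (a joint): Opening angle in rad of the clip's jaw on the clip's +x side: 0 parked on the 6 mm strip, -0.06 shut with nothing between, 0.22 fully open (tips about 25 mm apart). Both jaws open equally.
- jaw_near (a joint): The same for the jaw on the clip's -x side.
- jaw_far_tip (a point): Inner lower corner, mid-width, of the +x jaw's tip: 45 mm below the pin when parked, 43 mm below it (75 mm below clip_grip) fully open. The open jaws' outsides are at most 23 mm from the clip's mid-plane.
- jaw_near_tip (a point): The same on the -x jaw.
- stand_top (a point): Middle of the top edge of the parking strip: upright steel strip 6 mm thick (x), 70 mm wide (y), top 100 mm above the table, in a fixed oak foot 70 x 80 mm, 30 mm high. The clip is parked within 2 cm of the middle; its jaw tips reach 40 mm down the strip, so it must rise over 40 mm to come off.
- tall_card_top (a point): Middle of the top edge of the taller of two stiff white menu cards standing upright: 4 mm thick (this point's x), 110 mm wide (y), top 130 mm above the table; z up. The other card is alike but only 80 mm high and is not used.
- tall_card: The taller card with its oak foot (60 x 120 mm, 30 mm high), fixed to the table; origin at the centre of the foot's underside, same axes.
- jarrito: Bystander: brown glazed mug, 95 mm high, 80 mm across; origin at the centre of its underside.
- salt_jar: Bystander: small glass jar with steel cap, 80 mm high, 60 mm across; origin at the centre of its underside.
- lid: Bystander: orange silicone lid 96 mm across with a flip-top spout, 32 mm high; origin at the centre of its underside.
- tongs: Bystander: steel tongs clipped shut, 275 mm long, lying flat, 20 mm high; origin at the middle of the underside.
There are look-alikes about, which are no part of the job. Leave any blue or yellow look-alike of the part that bears clip_grip alone.

How it is judged (in metres and radians):
On the way:
1. the clip is held in the fingers, squeezed open and clear of its parking strip (distance between clip_grip and stand_top above 0.085 m and contact force between clip and the fingers above 2 N and value of joint jaw_far above 0.1 rad), for 0.1 s.
At the end, for the whole second after the job is handed in: The fingers hold the clip (over 2 N) with both jaws open beyond 0.15 rad, one tip on each side of the tall card at least 4 mm from its mid-plane and 10 to 37 mm below its top edge, within 30 mm of the middle of that edge, the clip not touching the card (under 0.3 N) and still (under 20 mm/s) (value of joint each of jaw_far, jaw_near above 0.15 rad and ((x of jaw_far_tip in the frame of tall_card_top above 0.004 m and x of jaw_near_tip in the frame of tall_card_top below -0.004 m) or (x of jaw_near_tip in the frame of tall_card_top above 0.004 m and x of jaw_far_tip in the frame of tall_card_top below -0.004 m)) and z of jaw_far_tip in the frame of tall_card_top between -0.037 and -0.01 m and y of jaw_far_tip in the frame of tall_card_top between -0.03 and 0.03 m and z of jaw_near_tip in the frame of tall_card_top between -0.037 and -0.01 m and y of jaw_near_tip in the frame of tall_card_top between -0.03 and 0.03 m and contact force between clip and the fingers above 2 N and contact force between clip and tall_card below 0.3 N and linear speed of clip below 0.02 m/s); the arm keeps its last pose, push and grip.
It fails at once if the clip knocked or bit the card (over 3 N on the tall card) (contact force between clip and tall_card above 3 N).
It fails at once if the arm or fingers pushed on the tall card or its foot (over 5 N) (contact force between any of the arm, the fingers and tall_card above 5 N).
It fails at once if the mug, salt jar, lid or tongs was shoved more than 20 mm (distance of any of jarrito, salt_jar, lid, tongs from where it was at the start of the episode above 0.02 m).
It also fails if it takes over 30 s, if anything falls off the work surface, if the arm or the gripper's body presses on something with over 40 N, if the wrist force passes 120 N, or if a joint passes its speed limit or range.

### The arm

A 7-joint arm with a two-finger parallel gripper is mounted at the origin on the work surface. World frame = base frame: x ahead of the robot, y to its left, z up, the work surface at z = 0. Lengths are in mm, angles in rad, forces in N, time in s.
With the tool pointing down it reaches from about 400 to 900 mm from the base axis. Payload 5.6 kg.
Tool frame: the origin (TCP) lies midway between the tips of the shut fingers; the grasp point (between the pads) lies 19 mm behind it; z points along the fingers, y is the line along which they close (so a half turn about z gives the same grasp; the last joint's range is limited). The gripper opens to 92 mm and grips with 3 to 60 N. Pads are 20 mm wide; open, the fingers measure 128 mm over their backs; the gripper's body (75 mm by 189 mm) begins 69 mm behind the grasp point.
Start: joints at [1.131, 0.468, -0.012, 1.603, 0.006, 1.071, -0.056], TCP at [251.165, -599.521, 214.592] pointing down, gripper open.
Joint ranges: [-2.53, 2.53], [-0.31, 2.02], [-1.57, 1.55], [0.28, 2.44], [-1.29, 4.43], [0.15, 1.84], [-2.92, 2.92]. Speed limits (rad/s): [2.57, 2.57, 3.14, 3.14, 3.14, 3.14, 3.14].

### API

Orientations are given as a rotation vector (axis times angle).
In Python, from cell import robot, grip, kin, viewer gives the robot as it stands. Calls block until the motion is done:
- robot.movep(position, orientation): joint-space move of the TCP to a pose.
- robot.servo_line(position, feed=150, rotation=None): straight line of the TCP; rotation=None keeps the orientation; feed is the mean speed in mm/s.
- robot.goto_joints(angles): joint-space move.
- grip(opening, newtons=None): opening from 0.0 (shut) to 1.0 (fully open); newtons is the grip in N (None keeps the last); returns when the fingers have stopped.
- robot.hold(seconds).
- kin.ik(position, orientation): joint angles nearest the present ones, or None.
- robot.observe(): the state.
- viewer.read_camera(name): name is "side" or "top"; returns the picture (400x640x3 uint8, red, green, blue); there is no depth.
- viewer.camera_info(name): a dict with "camera_matrix" (3x3 intrinsics, pixels), "k1" (the pictures are not rectified: a ray, as slopes to the right and down, at radius r is drawn at 1 + k1 r^2 times it, then the intrinsics apply), "R" (3x3) and "t" (3): a world point X has camera coordinates R X + t. Camera axes: x right, y down, z forward; pixel columns grow to the right and rows downward; lengths in mm; the calibration is good to about 2 mm. A picture is of the moment at which its call begins. camera_info takes no time and is no camera call.
A pose or a line that the arm cannot do raises robot.IKError and nothing moves.
- robot.job_done(): hands the job in; it is judged then, once.
Trained networks look in the newest picture that a camera, given by its name, has taken for a name from the list of things; names that differ only in an ending like _2 or _b are one class to them, and where a whole thing is asked for, a point or a joint stands for the part that bears it (a point fixed in the world has none). Each returns a list of dicts, best first, with "confidence" (0 to 1); they miss things now and then, are a little off and sometimes report something else, mostly with a low value. They report only what shows in the picture. A call takes as long as a camera call. They do not tell look-alikes from the thing itself.
- viewer.silhouettes(name, camera): "mask" (400x640 bool, what is visible of it).
- viewer.pinpoint(name, camera): "at" ([x, y, z] in mm, in the coordinates of the camera as it stood for that picture, good to about 4 mm: a listed point, or the origin of a listed thing).
The state is a dict: "t": time; "joints": joint angles; "joint_velocities": joint speeds; "joint_torque": joint torques, N m; "tcp_pos": TCP position; "tcp_rot": TCP orientation; "contact_force": force on the tool from outside, world axes, zero at the start; "wrist_torque": the same for the moment, N m; "grip_width": opening from 0.0 (shut) to 1.0 (fully open); "grip_force": force on a finger pad.
Only numpy, scipy, OpenCV 4.12 (cv2) and the standard library are available. Lean on these libraries where they do the work, as an engineer would, in place of code of your own. Each camera call takes 0.05 s, during which the arm holds its last target. There are 200 camera calls.

## Working session

There is one attempt and no reset: what is moved stays moved. The work goes in short steps, each a Python script; the robot and the scene stay as the last script left them, time stands still between calls to the robot, and variables do not carry over. Pictures are saved under pics/ and viewed, at most 10 in all, crops included, and the job is handed in when it is done.

```bash
mkdir -p pics
cat > h.py <<'E'
import numpy as np, cv2
from cell import robot, grip, kin, viewer
def world(p,cam):
    c=viewer.camera_info(cam); return np.array(c["R"]).T@(np.array(p)-np.array(c["t"]))
def proj(X,cam):
    c=viewer.camera_info(cam); q=np.array(c["R"])@np.array(X)+np.array(c["t"]); s=q[:2]/q[2]
    s=s*(1+c["k1"]*(s@s)); K=np.array(c["camera_matrix"]); return (K@[s[0],s[1],1])[:2]
def ray(uv,cam):
    c=viewer.camera_info(cam);K=np.array(c["camera_matrix"]); d=np.linalg.solve(K,[uv[0],uv[1],1])[:2]; s=d.copy()
    for _ in range(20): s=d/(1+c["k1"]*(s@s))
    R=np.array(c["R"]); return -R.T@np.array(c["t"]), R.T@np.array([s[0],s[1],1])
def atz(uv,cam,z):
    o,d=ray(uv,cam); return o+d*(z-o[2])/d[2]
def snap(cam,f):
    im=viewer.read_camera(cam); cv2.imwrite("pics/"+f,im[:,:,::-1]); return im
E
python3 - <<'E'
from h import *
np.set_printoptions(precision=1,suppress=True)
for c in ("top","side"):
    snap(c,c+"0.png")
    i=viewer.camera_info(c); print(c,-np.array(i["R"]).T@i["t"],i["camera_matrix"][0][0])
    for n in "clip_grip clip_pin stand_top tall_card_top tall_card jarrito salt_jar lid tongs".split():
        for d in viewer.pinpoint(n,c): 
            if d["confidence"]>.2:
                w=world(d["at"],c);print(n,round(d["confidence"],2),w,proj(w,c))
E
```

```text
top [ 416.4  -36.3 1257.3] 471.53271920347805
clip_grip 0.68 [ 484.9 -169.5   78.4] [366.7 223.1]
clip_grip 0.56 [ 502.9 -395.6   77.5] [456.4 218.1]
clip_grip 0.49 [ 511.6 -288.1  138.2] [419.2 211.8]
clip_pin 0.75 [ 510.1 -291.6  108.6] [417.9 213.3]
clip_pin 0.56 [ 483.7 -175.5   45.3] [367.6 224.4]
clip_pin 0.51 [ 500.8 -401.2   48.7] [455.2 219.7]
stand_top 0.64 [ 514.  -292.3  103.2] [417.8 211.9]
tall_card_top 0.67 [560.2 -49.6 128. ] [319.9 189.6]
tall_card 0.84 [556.9 -52.7   0.8] [320.3 196.9]
jarrito 0.69 [674.6 143.7   3.3] [248.3 151.5]
jarrito 0.58 [428.  -20.2  -1.2] [306.9 244.9]
salt_jar 0.55 [674.6 146.1   1.6] [247.5 151.6]
lid 0.89 [430.9 -17.5   0.4] [306.  243.8]
tongs 0.93 [ 680.2 -266.2   -1.1] [399.8 153.8]
tongs 0.64 [686.4 316.8   0.9] [183.7 145.5]
side [ 65.5 597.2 941.9] 474.074341279575
clip_grip 0.82 [ 485.3 -172.9   79.2] [374.4 187.1]
clip_grip 0.47 [ 509.1 -293.6  134.7] [392.6 143. ]
clip_pin 0.76 [ 482.4 -170.3   43.7] [373.9 197.8]
clip_pin 0.73 [ 511.6 -294.8  104.5] [391. 151.]
clip_pin 0.61 [ 494.3 -401.6   41. ] [412.9 150.8]
clip_pin 0.54 [683.7 311.3   0.9] [188.8 292.6]
stand_top 0.74 [ 512.2 -291.6  103.1] [390.1 151.9]
stand_top 0.37 [ 511.9 -292.9  106.1] [390.6 150.9]
tall_card_top 0.93 [557.5 -48.8 126.3] [323.1 190. ]
tall_card 0.94 [557.8 -49.5   0.2] [323.5 223.7]
salt_jar 0.65 [675.2 148.    1.8] [238.9 250.1]
lid 0.56 [427.9 -13.6  -2.5] [356.9 256.9]
tongs 0.91 [ 681.8 -264.1   -2.8] [333.3 161.8]
```

Run:
```python
from h import *
a=cv2.imread("pics/top0.png"); b=cv2.imread("pics/side0.png")
cv2.imwrite("pics/top_c.png",cv2.resize(a[120:280,240:500],(780,480),interpolation=cv2.INTER_CUBIC))
cv2.imwrite("pics/side_c.png",cv2.resize(b[110:290,260:480],(733,600),interpolation=cv2.INTER_CUBIC))
```

```text
(no output)
```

View pics/top0.png

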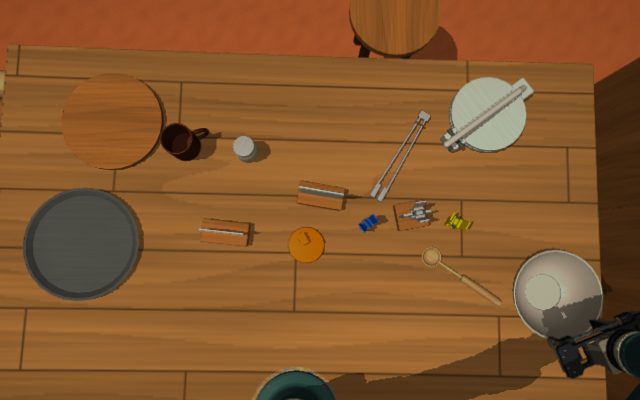

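View pics/top_c.png

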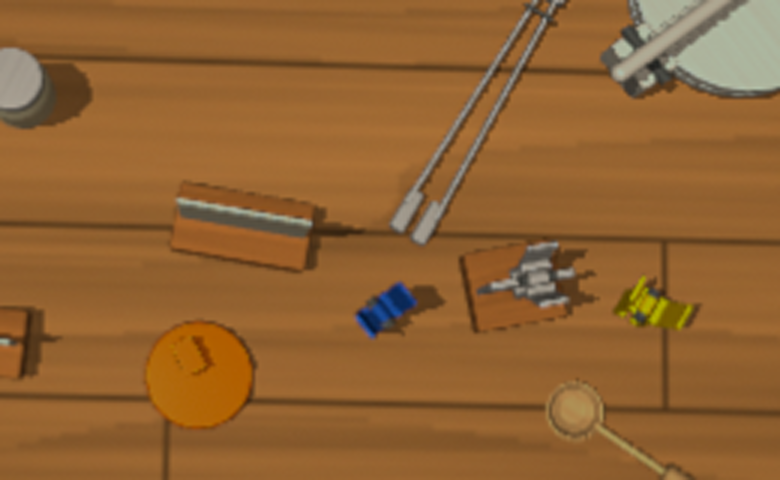

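View pics/side_c.png

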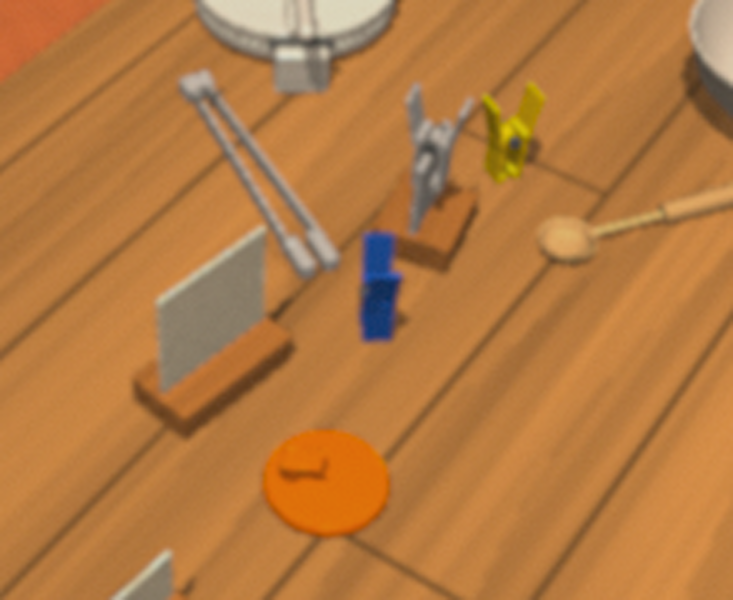

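The steel clip on its strip is at top-view pixel (418,214), between the blue (369,223) and yellow (459,222) look-alikes. The tall card's top edge runs from (300,188) to (344,197). The short card is at (226,231). Next I measure the yaws and refine the positions.

```bash
cat >> h.py <<'E'
def rects(name,cam,zs):
    for d in viewer.silhouettes(name,cam):
        if d["confidence"]<.3: continue
        m=d["mask"]; v,u=np.nonzero(m); print(name,cam,round(d["confidence"],2),len(u),"c",u.mean().round(1),v.mean().round(1),"box",u.min(),u.max(),v.min(),v.max())
def edge(p,q,cam,z):
    a,b=atz(p,cam,z),atz(q,cam,z); d=a-b
    if d[1]<0: d=-d
    print(cam,"mid",((a+b)/2).round(1),"len",np.linalg.norm(d).round(1),"yaw deg",np.degrees(np.arctan2(-d[0],d[1])).round(1))
E
python3 - <<'E'
from h import *
print("card"); edge((300,187.7),(344,196.7),"top",130)
s=600/180
edge((260+160/s,110+297/s),(260+264/s,110+229/s),"side",130)
print("stand foot, z30"); edge((240+461/3,120+257/3),(240+550/3,120+240/3),"top",30); 
edge((240+474/3,120+332/3),(240+568/3,120+317/3),"top",30)
print("strip"); edge((240+478/3,120+290/3),(240+590/3,120+271/3),"top",100)
for n in ("clip_grip","tall_card"):
    for c in ("top","side"): rects(n,c,0)
p=[511,-292,260]
from scipy.spatial.transform import Rotation as Ro
print(robot.observe()["tcp_rot"], robot.observe()["t"])
for w in (10.5,-11.5):
  for k in (0,180):
    yw=np.radians(w+k); y=np.array([np.cos(yw),np.sin(yw),0]); z=np.array([0,0,-1.]); x=np.cross(y,z)
    print(w,k,kin.ik(p if w>0 else [558,-49.5,260],Ro.from_matrix(np.c_[x,y,z]).as_rotvec()))
E
```

```text
card
top mid [553.8 -54.8 130. ] len 108.1 yaw deg -10.2
side mid [556.2 -50.6 130. ] len 102.6 yaw deg -10.7
stand foot, z30
top mid [ 543.6 -284.2   30. ] len 79.9 yaw deg 12.2
top mid [ 477.4 -297.9   30. ] len 83.4 yaw deg 10.4
strip
top mid [ 510.4 -293.7  100. ] len 94.2 yaw deg 11.0
clip_grip top 0.69 251 c 418.8 211.7 box 411 427 201 221
clip_grip top 0.63 189 c 368.1 222.5 box 359 377 215 231
clip_grip top 0.48 192 c 456.1 222.2 box 446 467 215 228
clip_grip side 0.73 301 c 372.6 195.5 box 367 378 180 211
clip_grip side 0.69 217 c 388.7 151.0 box 382 397 137 165
clip_grip side 0.58 328 c 412.7 150.3 box 404 423 135 164
tall_card top 0.57 1045 c 320.3 195.1 box 297 344 181 210
tall_card top 0.31 1019 c 306.1 244.5 box 289 324 227 262
tall_card side 0.9 1677 c 323.8 211.8 box 300 347 179 240
[3.07994251e+00 6.19093205e-01 7.48269500e-06] 1.2
10.5 0 [ 0.79138273  0.36042114 -0.41991598  1.68769388  0.15984525  1.12744453
  0.50984963]
10.5 180 [ 0.33852305  0.31850119  0.15541724  1.71882721 -0.05418518  1.10843958
 -2.44790451]
-11.5 0 [ 0.48360889  0.33343141 -0.56337242  1.74784296  0.19575962  1.11652717
 -0.34201419]
-11.5 180 [ 0.94018236  0.64661958 -1.31282633  1.72362732  0.65056104  1.29385063
  2.42437345]
```

```bash
cat >> h.py <<'E'
from scipy.spatial.transform import Rotation as Ro
def down(deg):
    w=np.radians(deg); y=np.array([np.cos(w),np.sin(w),0]); z=np.array([0,0,-1.])
    return Ro.from_matrix(np.c_[np.cross(y,z),y,z]).as_rotvec()
def st():
    o=robot.observe(); print("t %.1f"%o["t"],"tcp",np.round(o["tcp_pos"],1),"F",np.round(o["contact_force"],1),"w %.3f"%o["grip_width"],"gf",o["grip_force"])
E
python3 - <<'E'
from h import *
robot.servo_line([251,-599,290])
robot.movep([511,-292.5,230],down(11)); st()
robot.servo_line([511,-292.5,118],feed=80); st()
snap("side","pre.png")
grip(0.25,35); robot.hold(.2); st()
snap("side","sq.png")
a=cv2.imread("pics/pre.png");b=cv2.imread("pics/sq.png")
cv2.imwrite("pics/sq_c.png",np.hstack([cv2.resize(i[90:210,340:440],(400,480)) for i in (a,b)]))
E
```

```text
t 3.4 tcp [ 510.3 -294.4  230. ] F [ 0.9  0.5 -0.2] w 0.999 gf 0.0
t 4.9 tcp [ 511.4 -292.7  118.6] F [-0.5  0.4  0.1] w 1.000 gf 0.0
t 6.1 tcp [ 512.8 -293.   120.8] F [-2.4  2.6 14.5] w 0.318 gf 35.00377893447876
```

View pics/sq_c.png

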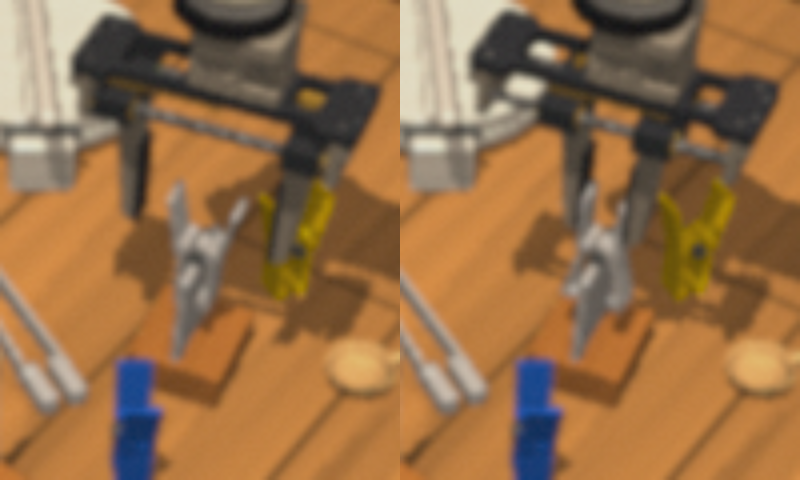

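The left panel shows the fingers either side of the clip. The right panel shows the handles squeezed parallel and the jaws open on the strip. The grip width of about 29 mm fits the fully squeezed 30 mm. Now I lift it, carry it above the card and look again.

Run:
```python
from h import *
np.set_printoptions(precision=1,suppress=True)
o=robot.observe()["tcp_pos"]
robot.servo_line([o[0],o[1],240],feed=80); st()
robot.servo_line([557,-50.5,240],feed=150,rotation=down(-10.5)); robot.hold(.2); st()
for c in ("side","top"):
    snap(c,c+"_ab.png")
    for n in "clip_grip clip_pin jaw_far_tip jaw_near_tip tall_card_top".split():
        for d in viewer.pinpoint(n,c):
            w=world(d["at"],c)
            if d["confidence"]>.25 and abs(w[1]+50)<60: print(c,n,round(d["confidence"],2),w,proj(w,c))
a=cv2.imread("pics/side_ab.png");b=cv2.imread("pics/top_ab.png")
cv2.imwrite("pics/ab_c.png",np.hstack([cv2.resize(i,(400,480),interpolation=cv2.INTER_CUBIC) for i in (a[120:240,270:370],b[130:250,270:370])]))
```

```text
t 7.8 tcp [ 512.5 -292.9  239.4] F [ 0.7  0.3 -0.4] w 0.316 gf 34.98142719268799
t 9.8 tcp [556.9 -51.  240. ] F [ 0.4 -1.2 -0.3] w 0.318 gf 34.98138427734375
side clip_pin 0.57 [557.  -48.3 222.3] [322.8 160.5]
side jaw_far_tip 0.75 [570.6 -54.3 180.4] [319.8 170.2]
side jaw_near_tip 0.49 [546.3 -48.1 180.3] [326.5 175.8]
```

View pics/ab_c.png

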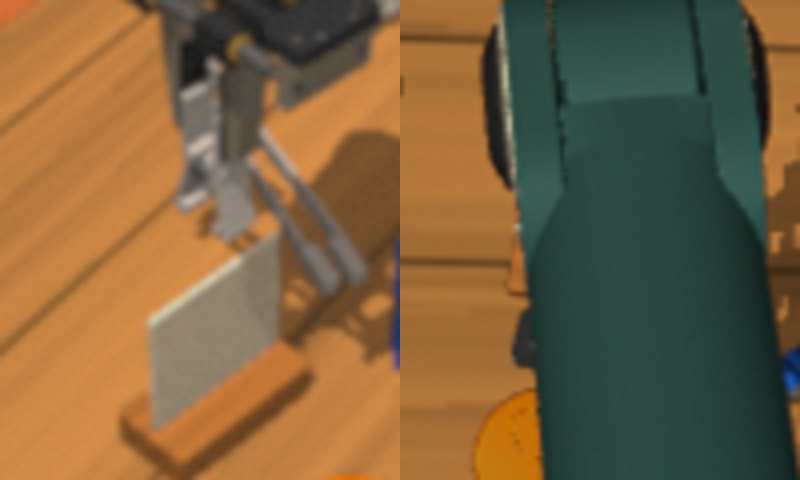

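Left (side view): the clip is held wide open above the card, its top edge running from about (308,200) to (339,180). The jaw tips are near (320,170) and (326,176), in world coordinates 25 mm apart at z of about 180. The midpoint of (558.4,-51.2) is within about 2 mm of the card's middle. The top view (right) is covered by the arm. I descend in slow steps and check the force at each.

Run:
```python
from h import *
np.set_printoptions(precision=1,suppress=True)
edge((308,200.5),(339.5,179.5),"side",130)
robot.servo_line([556.5,-50.5,195],feed=60); st()
for z in (185,176,168.5):
    robot.servo_line([556.5,-50.5,z],feed=30); st()
    if np.linalg.norm(robot.observe()["contact_force"])>3: print("STOP"); break
robot.hold(.3); st()
c="side"; a=snap(c,"fin.png")[:,:,::-1]
for n in "clip_grip clip_pin jaw_far_tip jaw_near_tip tall_card_top tall_card".split():
    for d in viewer.pinpoint(n,c):
        w=world(d["at"],c)
        if d["confidence"]>.25 and abs(w[1]+50)<60: print(c,n,round(d["confidence"],2),w,proj(w,c))
cv2.imwrite("pics/fin_c.png",cv2.resize(a[130:240,270:370],(545,600),interpolation=cv2.INTER_CUBIC))
```

```text
side mid [553.7 -47.8 130. ] len 104.2 yaw deg -10.2
t 11.3 tcp [556.8 -50.5 195.3] F [ 0.2 -0.2 -1.6] w 0.317 gf 34.98139679431915
t 11.8 tcp [556.4 -50.5 184.8] F [-0.9 -0.1  0.1] w 0.322 gf 34.98140037059784
t 12.3 tcp [556.4 -50.5 175.8] F [ 0.7  0.1 -0.9] w 0.319 gf 34.98139500617981
t 12.7 tcp [556.4 -50.5 168.3] F [-0.9 -0.4 -0.5] w 0.316 gf 34.9814236164093
t 13.0 tcp [556.6 -50.5 168.6] F [-0.4 -0.7 -1.1] w 0.320 gf 34.98143970966339
side clip_grip 0.74 [556.6 -52.2 180.7] [324.1 173. ]
side clip_pin 0.82 [556.5 -51.  154.2] [323.9 181.4]
side jaw_far_tip 0.66 [570.2 -56.2 107.3] [320.8 191.5]
side jaw_near_tip 0.56 [543.7 -44.1 110.4] [326.5 198.1]
side tall_card_top 0.7 [558.7 -48.9 127.8] [322.7 189.3]
side tall_card 0.81 [560.1 -49.    3.6] [322.7 222.6]
```

View pics/fin_c.png

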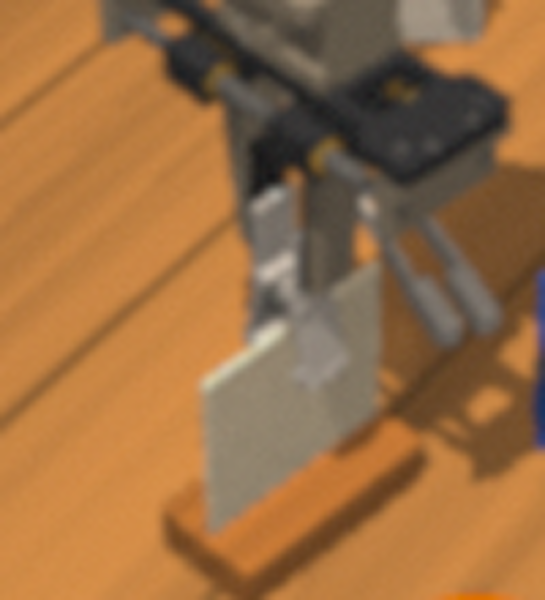

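The near jaw is in front of the card at about (327,197) and the far jaw is behind it. The tips are roughly 21 mm below the edge and the midpoint of (557,-50) matches the card. There is no contact force.

Run:
```python
from h import *
robot.hold(.3); st(); print(robot.job_done())
```

```text
t 13.6 tcp [556.5 -50.5 168.5] F [-0.4  0.2 -0.4] w 0.320 gf 34.981430768966675
the job is handed in; nothing more can be done
None
```

I handed in the job at about 13.6 s with the clip still squeezed wide open and straddling the middle of the tall card's top edge: tips measured about 21 mm below it, no contact force sensed on the way down, and no verdict returned at hand-in.

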